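# Put the hammer away in the latched tool chest

### The job

Put the short steel-headed hammer away in the grey tool chest: push the release button so that the T-handle pops out, turn the handle anticlockwise as far as it goes to unlatch the lid, slide the lid fully open, set the hammer down gently on the chest's floor (do not drop it), and slide the lid fully shut again. Leave the handle popped out and turned, and do not disturb the other tools and things on the bench.

Things in the scene. Friction and masses are not known exactly. Their poses are not given: they have to be found in the camera images.
- chest: Fixed grey steel tool chest, 250 mm (its x) by 420 mm (its y), walls 85 mm high, 6 mm thick; lid guides on the two y-long sides reach 97 mm. Origin: centre of its underside, on the bench. x points away from the robot, y to the robot's left, but for a small yaw. The -y half (robot's right) is the bay, closed by the sliding lid; the +y half is under a fixed deck
- bay (a point): Middle of the bay's floor, 8 mm above the bench, at chest (0, -111) mm. With the lid fully open the opening measures 238 mm (chest x) by 186 mm (chest y); floor to wall top 77 mm. A small keeper for the bolt juts 23 mm from the bay's front (-x) wall, 70 to 84 mm above the bench, 8 mm to the -y side of the bay's middle
- lid (a joint): Sliding grey lid, 234 by 213 mm, its top 93 mm above the bench. 0 shut, 0.19 m fully open; it slides along the chest's +y, over the fixed deck, and drags with about 3 N. The T-handle and button are on it and travel with it. It is bolted until the handle has been turned at least about 1 rad
- tee_out (a joint): How far the T-handle is popped out, m: 0 stowed in its slot, 0.032 fully out (a spring drives it out and holds it out with about 5 N when the button releases it; it cannot be pulled out or turned while stowed)
- tee_turn (a joint): Turn of the T-handle about its upright axis, rad: 0 latched (bar along the chest's y), growing anticlockwise seen from above, stop at 1.4 (bar nearly along the chest's x). Stays where it is left; about 0.1 N m of friction
- tee_grip (a point): Middle of the T-handle's steel bar, on its turning axis, moving with it; at chest (-65, -131.5) mm with the lid shut. Bar 90 mm long (this frame's y) plus an 8 mm nose at the button's end, 14 wide, 14 high. Stowed it lies flush in a dark 152 by 64 mm housing, top 109 mm above the bench; popped out its middle is 134.5 mm above the bench, its underside 18.5 mm above the housing
- release (a joint): Travel of the release button, m: 0 up, 0.007 fully pressed. Let go it returns. The handle pops out at about 0.0045; full travel takes about 6 N
- release_top (a point): Centre of the top of the round steel release button, 28 mm across, standing 8 mm above the handle's housing, 117 mm above the bench; pressed straight down. It lies 77 mm from the handle's axis on the chest's +y side, past the end of the stowed bar
- hammer: Stubby hammer lying on the bench, 165 mm long, about 0.5 kg: block-shaped steel head 30 (along the handle) by 76 by 30 mm high, light wooden handle 23 mm thick (30 mm at the butt). Origin: under the middle of its length, level with its underside; x runs along the handle from the butt (-85 mm) to the head (+50 to +80 mm); y is along the head. Starts in one of three places beside the mallet and wrench
- hammer_grip (a point): Grip point on the hammer's handle near its balance point: 22 mm from the origin towards the head, 15 mm above its underside (the balance point is about 33 mm farther, just inside the head)
- mallet: Bystander: wooden mallet, 175 mm long, with a dark wooden block head 50 by 90 by 44 mm; origin under the middle, x towards the head
- wrench: Bystander: flat steel wrench, 180 mm long; origin under its middle, x along it
- screwdriver: Bystander: screwdriver, 200 mm long, black handle 26 mm thick; origin under its middle, x towards its tip
- offcut_a: Bystander: wood offcut 100 by 55 by 35 mm; origin under its centre
- offcut_b: Bystander: dark wood offcut 140 by 40 by 28 mm; origin under its centre
- jar: Bystander: closed glass jar, 64 mm across, 90 mm high; origin under its centre
Not all that is in view belongs to the job. What is shaped like the hammer but blue or pink is not meant.

How it is judged:
On the way, in this order (a step that is already met when the one before it is completed fails the run):
1. the T-handle has popped out (value of joint tee_out above 0.026 m), for 0.2 s.
2. the T-handle is turned to unlatch (value of joint tee_turn above 1.2 rad), for 0.1 s.
3. the lid is slid open (value of joint lid above 0.17 m), for 0.2 s.
4. the hammer lies at rest on the chest's floor, let go, the lid still open (x of hammer in the frame of chest between -0.115 and 0.115 m and y of hammer in the frame of chest between -0.205 and 0.2 m and z of hammer in the frame of chest between -0.01 and 0.045 m and value of joint lid above 0.1 m and linear speed of hammer below 0.03 m/s and contact force between hammer and the fingers below 0.1 N), for 0.2 s.
At the end, for the whole second after the job is handed in: The hammer is at rest on the chest's floor (its origin inside the walls, less than 45 mm above the chest's underside), the lid is shut to within 8 mm, and the T-handle is still popped out by more than 22 mm and turned by more than 1.1 rad (x of hammer in the frame of chest between -0.115 and 0.115 m and y of hammer in the frame of chest between -0.205 and 0.2 m and z of hammer in the frame of chest between -0.01 and 0.045 m and value of joint lid below 0.008 m and value of joint tee_out above 0.022 m and value of joint tee_turn above 1.1 rad and linear speed of hammer below 0.03 m/s); the robot touches nothing.
It fails at once if the hammer is dropped into the chest (falls faster than 0.7 m/s within it) (x of hammer in the frame of chest between -0.125 and 0.125 m and y of hammer in the frame of chest between -0.21 and 0.21 m and z of hammer in the frame of chest between -0.02 and 0.09 m and linear speed of hammer above 0.7 m/s).
It fails at once if another tool or thing on the bench is moved by more than 40 mm (distance of any of mallet, wrench, screwdriver, offcut_a, offcut_b, jar from where it was at the start of the episode above 0.04 m).
It also fails if it takes over 69 s, if anything falls off the work surface, if the arm or the gripper's body presses on something with over 40 N, if the wrist force passes 120 N, or if a joint passes its speed limit or range.

### The arm

A 7-joint arm with a two-finger parallel gripper is mounted at the origin on the work surface. World frame = base frame: x ahead of the robot, y to its left, z up, the work surface at z = 0. Lengths are in m, angles in rad, forces in N, time in s.
With the tool pointing down it reaches from about 0.35 to 0.9 m from the base axis. Payload 7.2 kg.
Tool frame: the origin (TCP) lies at the very end of the fingers, on their centre line; the grasp point (between the pads) lies 19 mm behind it; z points along the fingers, y is the direction in which the jaws open and shut (so a half turn about z gives the same grasp; the last joint's range is limited). The gripper opens to 85 mm and grips with 20 to 120 N. Pads are 22 mm wide; open, the fingers measure 114 mm over their backs; the gripper's body (76 mm by 85 mm) begins 54 mm behind the grasp point. The pads swing forward as they close: fully open they stand 13 mm farther back than shut.
Start: joints at [-1.397, 0.411, -0.013, 1.596, 0.006, 1.134, -0.082], TCP at [0.15, 0.607, 0.231] pointing down, gripper open.
Joint ranges: [-2.95, 2.95], [-0.29, 1.99], [-1.47, 1.44], [0.14, 2.54], [-1.03, 4.17], [0.13, 1.85], [-2.86, 2.86]. Speed limits (rad/s): [2.39, 2.39, 3.01, 3.01, 3.14, 3.14, 3.14].

### API

Orientations are given as a unit quaternion [w, x, y, z].
In Python, from bench import sense, grab_frame, sign_off, spot_in, regions_of gives the robot as it stands.
- The arm moves only by the tool apply_moves, never from a script. Its argument "deltas" is a list that holds one entry, the list of rows, each a list of 7 numbers: the shift along the tool's x, y, z in mm, then the turn, a rotation vector about the tool's x, y, z in degrees, then the closure in counts, from 0 (fully open) to 255 (shut). A call has exactly 10 rows; each row is the pose to reach, as a shift and turn from the pose commanded when the call began, along the tool's axes at that moment; what a row does not reach only later rows make up. A row lasts 1/10 s, in which the tool goes at most 50 mm and 8.59 degrees, less where a joint would pass 70% of its speed; a pose out of reach is approached as far as the arm can. A call with a gripper value outside its range is refused whole. The fingers move at their own pace and stop on an object; "grip_force" is the grip in N (left out, the last holds). Time passes only in rows, so rows that repeat a pose let the fingers close, or fill a call up. It gives the time, the measured TCP pose, the force and the opening at its end, in the units of the state.
- sense(): the state, without advancing time (a new reading comes with each control period).
- grab_frame(name): name is "scene" or "top"; returns a dict with "img" (400x640x3 uint8, red, green, blue), "z_map" (400x640 float32, m along the optical axis (not along the pixel's ray), 0 where there is no reading), "mtx" (3x3 intrinsics, pixels), "k1" (the pictures are not rectified: a ray, as slopes to the right and down, at radius r is drawn at 1 + k1 r^2 times it, then the intrinsics apply), "world_to_cam" (4x4, takes a point from world to camera coordinates). Camera axes: x right, y down, z forward; pixel columns grow to the right and rows downward; lengths in m; the calibration is good to about 2 mm. A picture is of the moment at which its call begins.
- sign_off(): hands the job in, once; it reports no verdict.
Trained networks look in the newest picture that a camera, given by its name, has taken for a name from the list of things; names that differ only in an ending like _2 or _b are one class to them, and where a whole thing is asked for, a point or a joint stands for the part that bears it (a point fixed in the world has none). Each returns a list of dicts, best first, with "p" (0 to 1); they miss things now and then, are a little off and sometimes report something else, mostly with a low value. They report only what shows in the picture. A call takes as long as a camera call. They do not tell look-alikes from the thing itself.
- spot_in(label, camera): "centre" ([x, y, z] in m, in world coordinates, good to about 4 mm: the middle of the surface that is visible of it).
- regions_of(label, camera): "pixels" (400x640 bool, what is visible of it).
The state is a dict: "time": time; "joint_pos": joint angles; "qd": joint speeds; "joint_torque": joint torques, N m; "position": TCP position; "orientation": TCP orientation; "wrist_force": force on the tool from outside, world axes, zero at the start; "moment": the same for the moment, N m; "grip_width": finger opening in m.
Only numpy, scipy, OpenCV 4.12 (cv2) and the standard library are available. Lean on these libraries where they do the work, as an engineer would, in place of code of your own. Each camera call takes 0.05 s, during which the arm holds its last target.

## Working session

There is one attempt and no reset: what is moved stays moved. The work goes in short steps, Python scripts to look and compute and a tool call to move; the robot and the scene stay as the last step left them, time stands still between calls to the robot, and variables do not carry over. Pictures are saved under pics/ and viewed, and the job is handed in when it is done.

Besides the shell and the picture viewer there is one more tool, called after "Call:" by a JSON object that holds its "api" and its "payload". apply_moves: Moves the arm, as the interface text tells. Its arguments: {"type":"object","properties":{"deltas":{"type":"array"},"grip_force":{"type":"number"}},"required":["deltas"]}

```bash
ls; mkdir -p pics
python3 - <<'E'
from bench import sense, grab_frame
import cv2,numpy as np
s=sense();print(s)
for n in("scene","top"):
    f=grab_frame(n);cv2.imwrite(f"pics/{n}0.png",f["img"][:,:,::-1]);print(f["mtx"],f["k1"],f["world_to_cam"])
E
```

```text
pics
{'time': 0.0, 'joint_pos': array([-1.39719513,  0.4118997 , -0.01271571,  1.59706321,  0.00558709,
        1.13427945, -0.08221644]), 'qd': array([-0.00174664,  0.00117067, -0.0002088 ,  0.00036711,  0.00025649,
        0.00079351, -0.00087488]), 'joint_torque': array([-1.56138060e-03, -6.00629854e+01,  6.81336243e-01, -2.99422681e+01,
        1.38013921e-02,  1.07532719e-02, -2.18883275e-05]), 'position': array([0.14957235, 0.60632401, 0.23044532]), 'orientation': array([-4.68322344e-05,  1.20603159e-01,  9.92700472e-01, -8.05781339e-04]), 'wrist_force': array([ 0.51608367,  0.3353399 , -0.06775695]), 'moment': array([ 0.02473103, -0.03259754, -0.01051967]), 'grip_width': 0.0853058510838432}
[[463.952436     0.         315.19311949]
 [  0.         463.952436   206.1696154 ]
 [  0.           0.           1.        ]] -0.04817513819968947 [[-0.49134101  0.87075296 -0.01932113  0.3188334 ]
 [ 0.6306488   0.3403816  -0.69743993 -0.21424363]
 [-0.60072132 -0.35486568 -0.71638275  2.13996555]
 [ 0.          0.          0.          1.        ]]
[[435.60867415   0.         326.00552223]
 [  0.         435.60867415 200.36151421]
 [  0.           0.           1.        ]] -0.03407154103949647 [[ 0.00450522 -0.9999675  -0.00668639 -0.09647382]
 [-0.99211912 -0.0036324  -0.1252456   0.5058275 ]
 [ 0.12521724  0.00719795 -0.99210324  1.36913664]
 [ 0.          0.          0.          1.        ]]
```

View pics/scene0.png

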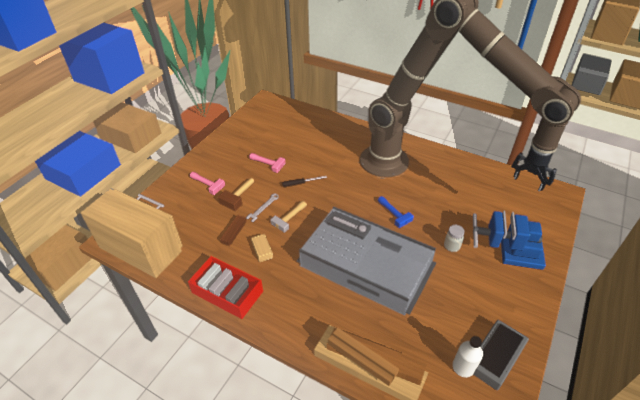

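View pics/top0.png

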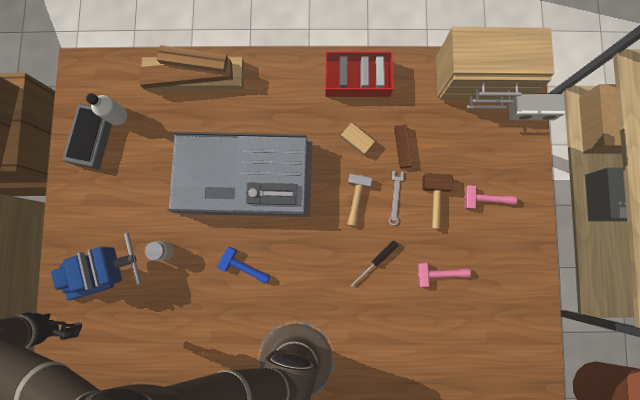

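The top view shows the chest centred at about (240,175), with the T-handle housing at (271,194) and its button at (253,193). Hammer-shaped things in the top view:
- steel head with wooden handle at (357,198)
- dark wooden block mallet at (437,200)
- pink at (490,197)
- pink at (445,273)
- blue at (243,265)

The one at (357,198) fits the description, since it alone has a steel head on a wooden handle. I'll confirm it in an enlarged crop while measuring.

```bash
cat > h.py <<'E'
from bench import sense, grab_frame, spot_in, regions_of
import cv2,numpy as np
from scipy.spatial.transform import Rotation as R
np.set_printoptions(precision=4,suppress=True)
def cloud(f):
    z=f["z_map"];K=f["mtx"];h,w=z.shape
    u,v=np.meshgrid(np.arange(w),np.arange(h))
    d=np.array([f["k1"],0,0,0,0.])
    n=cv2.undistortPoints(np.stack([u.ravel(),v.ravel()],1).astype(np.float64)[:,None],K,d).reshape(h,w,2)
    P=np.dstack([n[...,0]*z,n[...,1]*z,z])
    T=np.linalg.inv(f["world_to_cam"])
    W=P@T[:3,:3].T+T[:3,3]; W[z==0]=np.nan
    return W
def proj(f,p):
    T=f["world_to_cam"]
    q,_=cv2.projectPoints(np.atleast_2d(np.array(p,float)),cv2.Rodrigues(T[:3,:3])[0],T[:3,3],f["mtx"],np.array([f["k1"],0,0,0,0.]))
    return q.reshape(-1,2)
def crop(f,x0,y0,x1,y1,name,s=6,marks=()):
    im=f["img"][:,:,::-1].copy()[y0:y1,x0:x1]
    im=cv2.resize(im,None,fx=s,fy=s,interpolation=cv2.INTER_CUBIC)
    for m in marks:
        cv2.drawMarker(im,(int((m[0]-x0+.5)*s),int((m[1]-y0+.5)*s)),(0,255,0),0,12,1)
    cv2.imwrite("pics/"+name,im)
def tcp(s):
    q=s["orientation"];return R.from_quat([q[1],q[2],q[3],q[0]])
def rel(s,p,yawdir=None):
    """tool-frame shift in mm to world TCP point p"""
    return tcp(s).inv().apply(np.array(p)-s["position"])*1000
E
python3 - <<'E'
from h import *
f=grab_frame("top");W=cloud(f)
crop(f,310,160,510,300,"c1.png",4)
for l in("chest","lid","tee_grip","release_top","hammer","hammer_grip","mallet","wrench","screwdriver","offcut_a","offcut_b","jar"):
    print(l,[(round(d["p"],2),d["centre"]) for d in spot_in(l,"top")[:4]])
# chest top pts
Z=W[...,2];x=W[...,0];y=W[...,1]
box=np.zeros(Z.shape,bool);box[120:230,155:330]=1
m=box&(Z>0.06)
r=cv2.minAreaRect(W[m][:,:2].astype(np.float32)*1000);print(r)
print("heights",np.histogram(Z[m],bins=np.arange(.06,.13,.004)))
print("z bench",np.nanmedian(Z[230:250,180:220]))
for d in regions_of("hammer","top")[:5]:
    p=d["pixels"];v,u=np.nonzero(p);c=W[p];c=c[~np.isnan(c[:,0])]
    print(d["p"],u.mean(),v.mean(),len(u),np.median(c,0),cv2.minAreaRect(c[c[:,2]>.006][:,:2].astype(np.float32)*1000) if (c[:,2]>.006).sum()>5 else 0, np.percentile(c[:,2],[5,95]))
E
```

```text
chest [(0.96, [0.5806, 0.1707, 0.091])]
lid [(0.61, [0.5764, 0.0757, 0.0956])]
tee_grip [(0.56, [0.5199, 0.0483, 0.1092])]
release_top []
hammer [(0.75, [0.2932, 0.1925, 0.0246]), (0.65, [0.5496, -0.1918, 0.0263]), (0.61, [0.514, -0.5878, 0.0285]), (0.56, [0.271, -0.4327, 0.0257])]
hammer_grip [(0.97, [0.2738, -0.4353, 0.0208]), (0.87, [0.546, -0.1918, 0.0268]), (0.86, [0.2928, 0.1973, 0.0279]), (0.7, [0.5172, -0.5891, 0.0238])]
mallet [(0.64, [0.5486, -0.4512, 0.0421])]
wrench [(0.7, [0.5229, -0.3214, 0.0117])]
screwdriver [(0.81, [0.3329, -0.2749, 0.0199])]
offcut_a [(0.83, [0.7058, -0.1933, 0.0379]), (0.69, [0.6843, -0.3483, 0.027])]
offcut_b [(0.83, [0.7058, -0.1933, 0.0379]), (0.69, [0.6843, -0.3483, 0.027])]
jar [(0.86, [0.3383, 0.4202, 0.0884]), (0.54, [0.5481, -0.4534, 0.0403])]
((585.5999755859375, 181.90939331054688), (424.0946044921875, 254.3162841796875), 88.72160339355469)
heights (array([  26,   20,   14,   34,  260, 1695, 2359, 2037, 2187,  795,  116,
        354,  427,  116,   38,    4,    0]), array([0.06 , 0.064, 0.068, 0.072, 0.076, 0.08 , 0.084, 0.088, 0.092,
       0.096, 0.1  , 0.104, 0.108, 0.112, 0.116, 0.12 , 0.124, 0.128]))
z bench -0.0009745923678942114
0.96 356.719512195122 194.8678861788618 492 [ 0.5446 -0.1911  0.0262] ((511.60467529296875, -182.58795166015625), (71.54298400878906, 165.47171020507812), 71.69886016845703) [0.0149 0.0332]
0.65 437.72727272727275 274.17003367003366 594 [ 0.2734 -0.4322  0.0262] ((269.73126220703125, -469.23931884765625), (167.45895385742188, 75.46842956542969), 89.76817321777344) [0.0149 0.0324]
0.61 240.3577371048253 265.94841930116473 601 [0.2953 0.1923 0.026 ] ((288.54132080078125, 162.2168426513672), (166.4713897705078, 75.19768524169922), 63.7922477722168) [0.0143 0.0329]
```

View pics/c1.png

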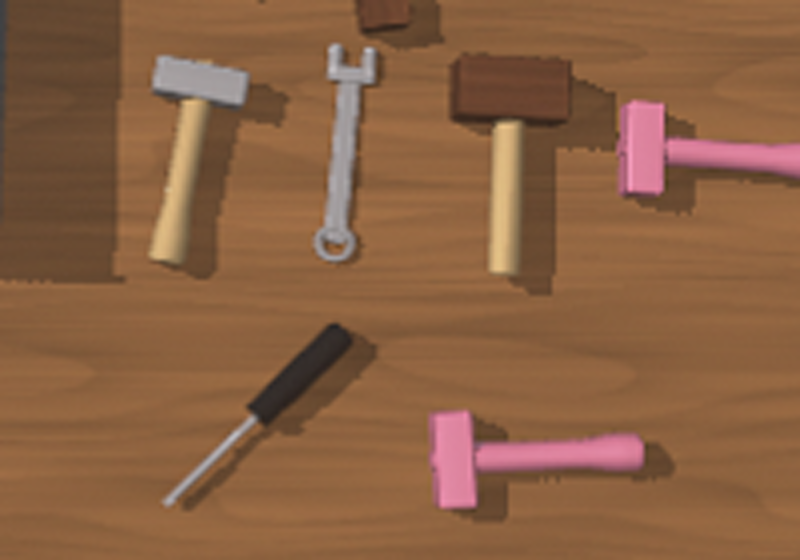

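The crop confirms the steel-headed hammer: head at (360,180), butt at (352,223). Next I'll refine the chest and hammer poses by overlaying models.

```bash
cat >> h.py <<'E'
def chestpt(c,p):
    x,y,th=c;return np.array([x+np.cos(th)*p[0]-np.sin(th)*p[1],y+np.sin(th)*p[0]+np.cos(th)*p[1],p[2]])
def overlay(f,c,name,box,s,ham=None,lid=0,turn=0,out=0):
    x0,y0,x1,y1=box
    im=cv2.resize(f["img"][y0:y1,x0:x1,::-1].copy(),None,fx=s,fy=s,interpolation=cv2.INTER_CUBIC)
    def poly(P,col):
        q=(proj(f,P)-[x0,y0]+.5)*s
        cv2.polylines(im,[np.round(q).astype(int)],True,col,1)
    r=lambda cx,cy,a,b,z:[chestpt(c,(cx+i*a/2,cy+j*b/2,z)) for i,j in((-1,-1),(1,-1),(1,1),(-1,1))]
    poly(r(0,0,250,420,97)*1 if 0 else [np.array(p) for p in r(0,0,.25,.42,.085)],(0,255,255))
    hy=-.1315+lid
    a=[(.007*np.cos(t),0) for t in (0,)]
    bar=[]
    for i,j in((-1,-1),(1,-1),(1,1),(-1,1)):
        X=i*.007;Y=.053 if j>0 else -.045
        bar.append(chestpt(c,(-.065+np.cos(turn)*X-np.sin(turn)*Y,hy+np.sin(turn)*X+np.cos(turn)*Y,.1095+out)))
    poly(bar,(0,255,0))
    poly([chestpt(c,(-.065+.014*np.cos(t),hy+.077+.014*np.sin(t),.117)) for t in np.linspace(0,6.28,24)],(0,0,255))
    if ham is not None:
        hp=lambda L,z:[chestpt(ham,(p[0],p[1],z)) for p in L]
        poly(hp([(.05,-.038),(.08,-.038),(.08,.038),(.05,.038)],.03),(255,0,255))
        poly(hp([(-.085,-.013),(.05,-.0115),(.05,.0115),(-.085,.013)],.02),(255,0,255))
    cv2.imwrite("pics/"+name,im)
E
python3 - <<'E'
from h import *
c=(.5856,.1819,np.radians(-1.28)); 
f=grab_frame("top");W=cloud(f)
# hammer axis from region: head vs handle
p=max(regions_of("hammer","top"),key=lambda d:-abs(np.nonzero(d["pixels"])[1].mean()-357))["pixels"]
q=W[p];q=q[q[:,2]>.008];r=cv2.minAreaRect(q[:,:2].astype(np.float32));print(r)
th=np.radians(71.7-90); 
# use handle pts
d=np.array([np.cos(th),np.sin(th)])
for t in range(3):
    ctr=np.array(r[0]) if t==0 else ctr
    a=(q[:,:2]-ctr)@d; h=q[(a<.03)]
    vx,vy,x0,y0=cv2.fitLine(h[:,:2].astype(np.float32),cv2.DIST_HUBER,0,.001,.001).ravel()
    if vx<0:vx,vy=-vx,-vy
    d=np.array([vx,vy]);b=np.array([x0,y0]);print(np.degrees(np.arctan2(vy,vx)))
    a=(q[:,:2]-b)@d;lo,hi=np.percentile(a,[.5,99.5]);ctr=b+d*((lo+hi)/2);print(ctr,hi-lo)
ham=(ctr[0],ctr[1],np.arctan2(d[1],d[0]))
overlay(f,c,"o1.png",(160,125,390,235),3.4,ham)
g=grab_frame("scene");overlay(g,c,"o2.png",(260,190,450,320),4,ham)
E
```

```text
((0.5097591876983643, -0.20088908076286316), (0.06826692819595337, 0.1657896339893341), 88.41252136230469)
-10.432984
[ 0.5082 -0.1908] 0.16309916146053083
-10.680207
[ 0.5082 -0.191 ] 0.16305988614517114
-10.680207
[ 0.5082 -0.191 ] 0.16305988614517114
```

View pics/o1.png

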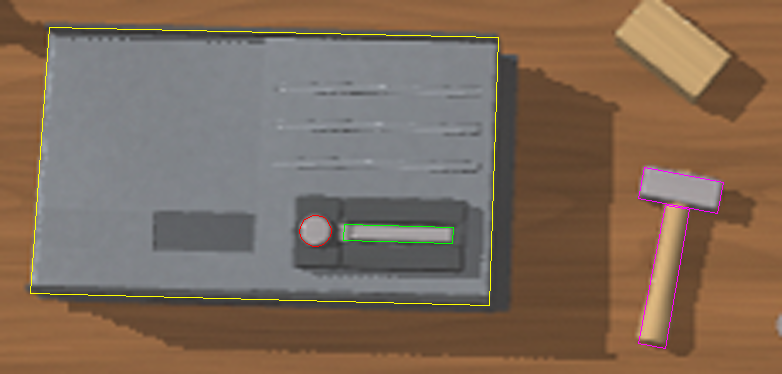

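View pics/o2.png

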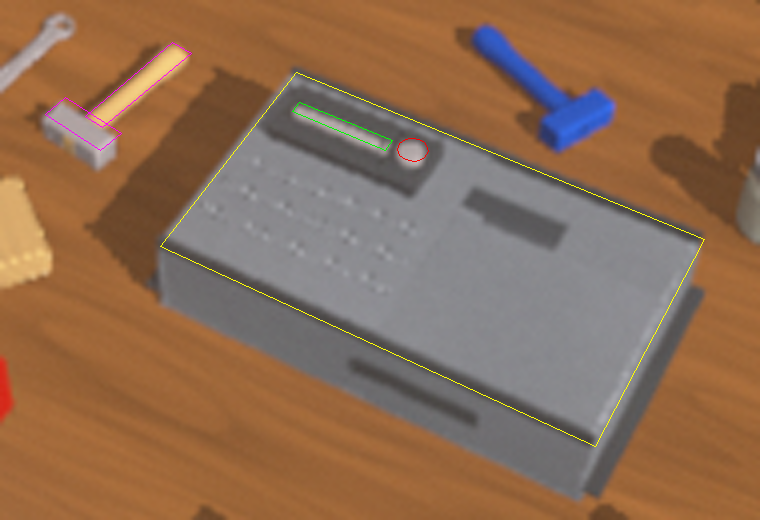

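```bash
cat >> h.py <<'E'
C=(.5856,.1819,np.radians(-1.28))
def plan(p,yaw_y=None,s=None):
    """shift mm and turn deg in the tool axes, to world TCP p, tool pointing down with tool y at world angle yaw_y deg"""
    s=s or sense();T=tcp(s);print("t",round(s["time"],2),"pos",s["position"],"F",s["wrist_force"],"w",round(s["grip_width"],4),"q",s["joint_pos"])
    print("shift",np.round(rel(s,p),1))
    if yaw_y is not None:
        a=np.radians(yaw_y);yv=np.array([np.cos(a),np.sin(a),0]);zv=np.array([0,0,-1.]);xv=np.cross(yv,zv)
        G=R.from_matrix(np.stack([xv,yv,zv],1));print("turn",np.round((T.inv()*G).as_rotvec(degrees=True),2))
E
python3 - <<'E'
from h import *
b=chestpt(C,(-.065,-.0545,.15));print(b,chestpt(C,(-.065,-.1315,.1345)));plan(b,-1.3)
E
```

```text
[0.5194 0.1289 0.15  ] [0.5177 0.0519 0.1345]
t 0.95 pos [0.1497 0.6068 0.2313] F [ 0.375   0.4835 -0.665 ] w 0.0851 q [-1.3972  0.4111 -0.0127  1.5962  0.0056  1.1343 -0.0822]
shift [-473.4 -375.5   81.3]
turn [ 0.   -0.   77.44]
```

Call:
{"api": "apply_moves", "payload": {"deltas": [[[-38,-30,0,0,0,7.7,255],[-76,-60,0,0,0,15.4,255],[-114,-90,0,0,0,23.1,255],[-152,-120,0,0,0,30.8,255],[-190,-150,0,0,0,38.5,255],[-228,-180,0,0,0,46.2,255],[-266,-210,0,0,0,53.9,255],[-304,-240,0,0,0,61.6,255],[-342,-270,10,0,0,69.5,255],[-380,-300,20,0,0,77.4,255]]]}}

```text
time: 1.95
position: [0.448, 0.2231, 0.2117]
orientation: [-0.0, 0.717, 0.697, 0.001]
wrist_force: [1.0, 0.6, 0.0]
grip_width: -0.0002
```

```bash
python3 -c "
from h import *
plan(chestpt(C,(-.065,-.0545,.125)),-1.3)"
```

```text
t 1.95 pos [0.448  0.2231 0.2117] F [0.9935 0.5902 0.037 ] w -0.0002 q [-0.9265  0.2219  0.4343  1.9414 -0.111   0.9992 -0.4688]
shift [-92.4  73.9  86.7]
turn [ 0.08 -0.08 -0.26]
```

Call:
{"api": "apply_moves", "payload": {"deltas": [[[-30,25,20,0,0,0,255],[-62,50,45,0,0,0,255],[-92,74,70,0,0,0,255],[-92,74,86,0,0,0,255],[-92,74,90,0,0,0,255],[-92,74,94,0,0,0,255],[-92,74,97,0,0,0,255],[-92,74,99,0,0,0,255],[-92,74,101,0,0,0,255],[-92,74,101,0,0,0,255]]]}}

```text
time: 2.95
position: [0.5187, 0.1318, 0.1113]
orientation: [-0.0, 0.714, 0.7, 0.001]
wrist_force: [-2.0, -2.2, 5.0]
grip_width: -0.0001
```

```bash
python3 -c "
from h import *
plan(chestpt(C,(-.065,-.1315,.20)),-1.3)
f=grab_frame('scene');crop(f,300,190,440,300,'p1.png',5)
g=grab_frame('top');crop(g,220,160,330,230,'p2.png',5)"
```

```text
t 2.95 pos [0.5187 0.1318 0.1113] F [-2.0388 -2.1688  5.0224] w -0.0001 q [-0.682   0.4213  0.4402  1.9627 -0.2442  0.8078 -0.1261]
shift [-79.8   0.7 -88.7]
turn [ 0.04 -0.05  0.13]
```

View pics/p1.png

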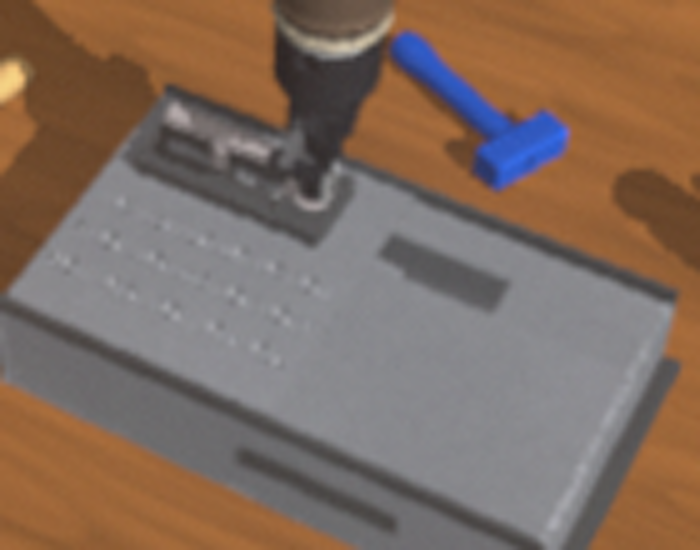

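The bar now stands raised at crop (220,135), so the handle has popped out. I'll lift, shift over the tee and descend.

Call:
{"api": "apply_moves", "payload": {"deltas": [[[0,0,-25,0,0,0,255],[0,0,-55,0,0,0,255],[-20,0,-65,0,0,0,130],[-50,0.5,-65,0,0,0,130],[-80,0.5,-65,0,0,0,130],[-80,0.5,-65,0,0,0,130],[-80,0.5,-65,0,0,0,130],[-80,0.5,-55,0,0,0,130],[-80,0.5,-50,0,0,0,130],[-80,0.5,-50,0,0,0,130]]]}}

```text
time: 4.05
position: [0.5167, 0.0517, 0.1589]
orientation: [-0.001, 0.714, 0.7, -0.001]
wrist_force: [-1.0, -0.1, -0.1]
grip_width: 0.0419
```

```bash
python3 -c "
from h import *
plan(chestpt(C,(-.065,-.1315,.117)),-1.3)
f=grab_frame('scene');crop(f,300,190,440,300,'p3.png',5)
g=grab_frame('top');overlay(g,C,'p4.png',(220,160,330,230),6,out=.032)"
```

```text
t 4.05 pos [0.5167 0.0517 0.1589] F [-1.0225 -0.0938 -0.0616] w 0.0419 q [-0.5926  0.3334  0.4973  1.9574 -0.2002  0.9008 -0.0134]
shift [ 0.2  1.1 41.9]
turn [-0.12  0.03  0.13]
```

View pics/p3.png

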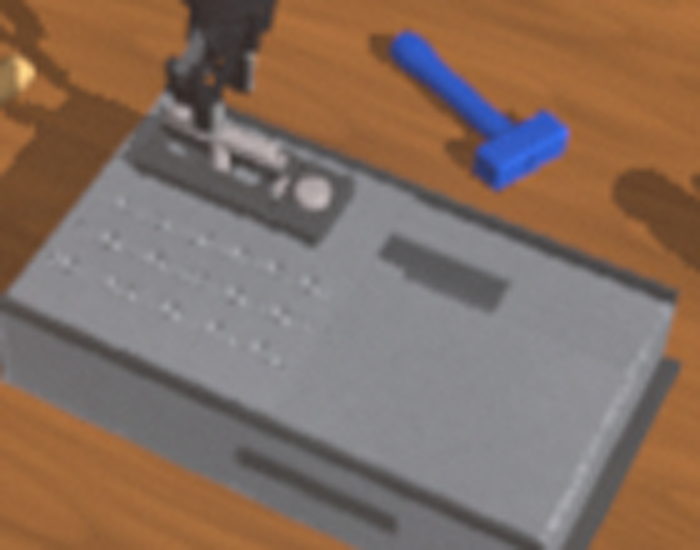

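View pics/p4.png

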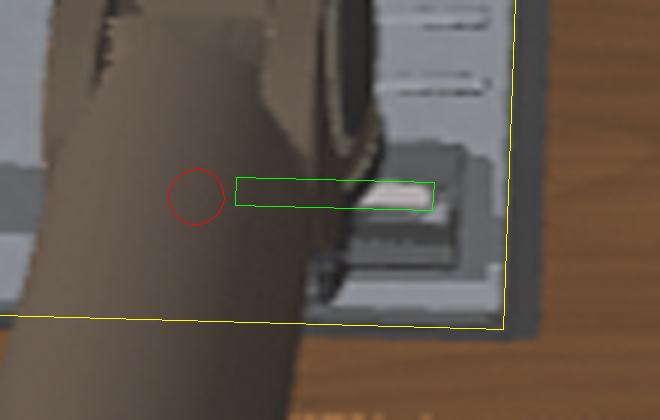

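The bar is out and standing on its stem, with the gripper straddling it in the scene crop at (215,110). I'll descend and grip.

Call:
{"api": "apply_moves", "payload": {"deltas": [[[0,1,12,0,0,0,130],[0,1,28,0,0,0,130],[0,1,38,0,0,0,130],[0,1,41,0,0,0,130],[0,1,41,0,0,0,130],[0,1,41,0,0,0,255],[0,1,41,0,0,0,255],[0,1,41,0,0,0,255],[0,1,41,0,0,0,255],[0,1,41,0,0,0,255]]], "grip_force": 40}}

```text
time: 5.15
position: [0.5177, 0.051, 0.1195]
orientation: [-0.001, 0.715, 0.699, -0.0]
wrist_force: [-4.9, 0.0, 2.4]
grip_width: 0.0132
```

```bash
python3 -c "
from h import *
plan(chestpt(C,(-.065,-.1315,.117)),-1.3)"
```

```text
t 5.15 pos [0.5177 0.051  0.1195] F [-4.9106  0.0125  2.3627] w 0.0132 q [-0.5664  0.3909  0.475   1.9911 -0.2424  0.8154  0.0237]
shift [0.9 0.  2.5]
turn [-0.08 -0.02  0.04]
```

Call:
{"api": "apply_moves", "payload": {"deltas": [[[0,0,0,0,0,-8,255],[0,0,0,0,0,-16,255],[0,0,0,0,0,-24,255],[0,0,0,0,0,-32,255],[0,0,0,0,0,-40,255],[0,0,0,0,0,-48,255],[0,0,0,0,0,-56,255],[0,0,0,0,0,-64,255],[0,0,0,0,0,-72,255],[0,0,0,0,0,-80,255]]]}}

```text
time: 6.15
position: [0.518, 0.0515, 0.1197]
orientation: [-0.0, 0.095, 0.995, 0.0]
wrist_force: [-5.1, 1.0, 4.0]
grip_width: 0.0132
```

```bash
python3 -c "
from h import *
plan(chestpt(C,(-.065,-.1315+.19,.117)),79)
print(sense()['moment'])
f=grab_frame('scene');crop(f,300,190,440,300,'p5.png',5)"
```

```text
t 6.15 pos [0.518  0.0515 0.1197] F [-5.1103  0.999   3.9779] w 0.0132 q [-0.3057  0.3657  0.1422  1.9739 -0.0716  0.807   1.2568]
shift [ 32.2 187.6   2.8]
turn [ 0.04 -0.05  0.07]
[ 0.4896  0.9403 -0.1129]
```

View pics/p5.png

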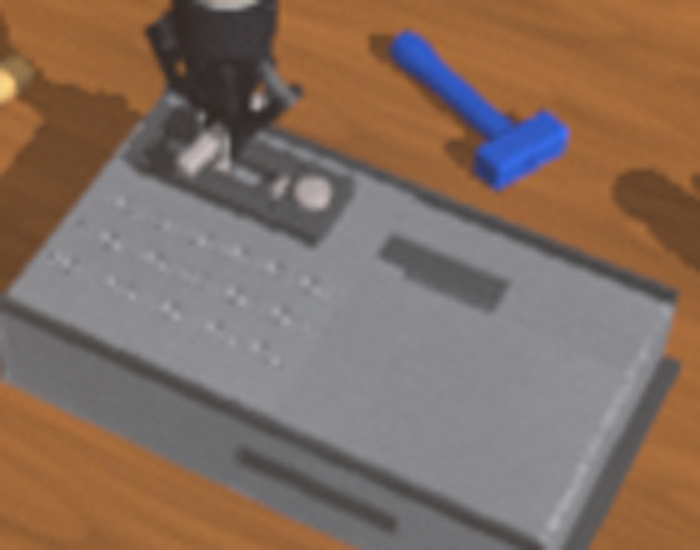

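The bar now lies across the housing, at crop (200,150). Next is sliding the lid open.

Call:
{"api": "apply_moves", "payload": {"deltas": [[[2,12,0,0,0,0,255],[6,35,0,0,0,0,255],[10,60,0,0,0,0,255],[14.5,85,0,0,0,0,255],[19,110,0,0,0,0,255],[23,135,0,0,0,0,255],[27,158,0,0,0,0,255],[30,175,0,0,0,0,255],[32,185,0,0,0,0,255],[32.5,189,0,0,0,0,255]]]}}

```text
time: 7.2
position: [0.5226, 0.2419, 0.119]
orientation: [-0.001, 0.099, 0.995, -0.001]
wrist_force: [-6.1, -9.2, 4.5]
grip_width: 0.0132
```

```bash
python3 -c "
from h import *
plan(chestpt(C,(-.065,-.1315+.19,.117)),79)
g=grab_frame('top');overlay(g,C,'p6.png',(160,125,390,235),3.4)"
```

```text
t 7.2 pos [0.5226 0.2419 0.119 ] F [-6.0962 -9.2423  4.4564] w 0.0132 q [-0.5959  0.4493  0.1022  1.8375 -0.0567  0.8606  0.9057]
shift [ 0.7 -0.2  2. ]
turn [-0.17 -0.08 -0.37]
```

View pics/p6.png

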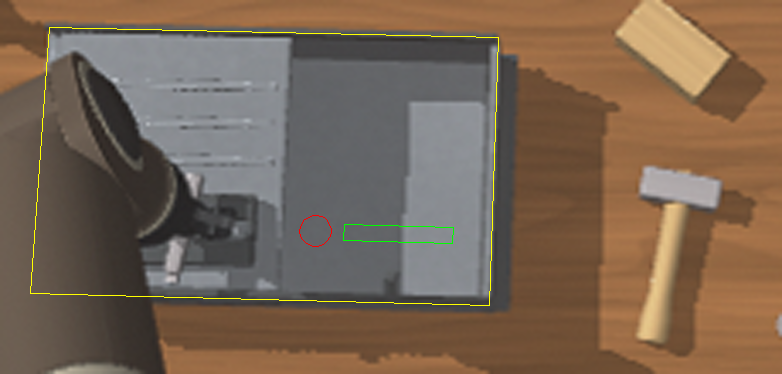

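The lid is fully open: its edge is at crop x≈288 and the bay is empty. The bright patch is sunlight. I'll release and lift.

Call:
{"api": "apply_moves", "payload": {"deltas": [[[0,0,0,0,0,0,130],[0,0,0,0,0,0,130],[0,0,0,0,0,0,130],[0,0,0,0,0,0,130],[0,0,-5,0,0,0,130],[0,0,-20,0,0,0,130],[0,0,-40,0,0,0,130],[0,0,-65,0,0,0,130],[0,0,-90,0,0,0,100],[0,0,-100,0,0,0,100]]]}}

```text
time: 8.25
position: [0.5247, 0.2431, 0.2222]
orientation: [0.002, 0.098, 0.995, 0.001]
wrist_force: [0.6, 0.2, 0.4]
grip_width: 0.052
```

```bash
python3 -c "
from h import *
H=(.5082,-.1910,np.radians(-10.7))
plan(chestpt(H,(.030,0,.12)),79.3)
g=grab_frame('top');overlay(g,C,'p7.png',(160,125,390,235),3.4,ham=H,lid=.19,turn=1.4,out=.032)"
```

```text
t 8.25 pos [0.5247 0.2431 0.2222] F [0.6336 0.2278 0.4126] w 0.052 q [-0.6064  0.3358  0.1142  1.7347 -0.043   1.0693  0.8961]
shift [ -98.4 -429.   101.3]
turn [ 0.16  0.18 -0.57]
```

View pics/p7.png

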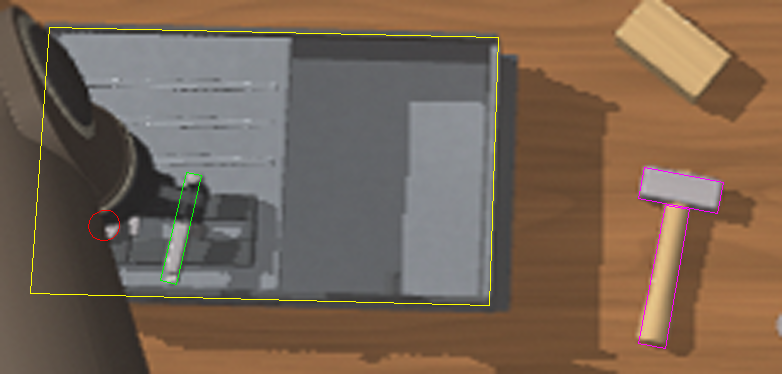

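The lid and handle overlays at 0.19 m and 1.4 rad match the picture. On to the hammer.

Call:
{"api": "apply_moves", "payload": {"deltas": [[[-10,-42,0,0,0,0,50],[-20,-85,0,0,0,0,50],[-30,-128,0,0,0,0,50],[-40,-171,0,0,0,0,50],[-50,-214,0,0,0,0,50],[-60,-257,0,0,0,0,50],[-70,-300,0,0,0,-0.5,50],[-80,-343,0,0,0,-0.5,50],[-90,-386,20,0,0,-0.5,50],[-98,-429,45,0,0,-0.5,50]]]}}

```text
time: 9.3
position: [0.5363, -0.1988, 0.1741]
orientation: [0.001, 0.094, 0.996, -0.0]
wrist_force: [0.9, -0.7, 0.5]
grip_width: 0.0687
```

```bash
python3 -c "
from h import *
H=(.5082,-.1910,np.radians(-10.7))
plan(chestpt(H,(.030,0,.10)),79.3)"
```

```text
t 9.3 pos [ 0.5363 -0.1988  0.1741] F [ 0.86   -0.6888  0.5226] w 0.0687 q [ 0.0371  0.3823  0.3031  1.8118 -0.136   0.9657  1.7802]
shift [-0.8  2.5 74.1]
turn [-0.01  0.12 -0.04]
```

Call:
{"api": "apply_moves", "payload": {"deltas": [[[-1,2.5,20,0,0,0,50],[-1,2.5,45,0,0,0,50],[-1,2.5,70,0,0,0,50],[-1,2.5,95,0,0,0,50],[-1,2.5,115,0,0,0,50],[-1,2.5,130,0,0,0,50],[-1,2.5,138,0,0,0,50],[-1,2.5,140,0,0,0,50],[-1,2.5,140,0,0,0,50],[-1,2.5,140,0,0,0,50]]]}}

```text
time: 10.3
position: [0.538, -0.1948, 0.0353]
orientation: [0.001, 0.094, 0.996, -0.0]
wrist_force: [-1.4, -0.8, 0.9]
grip_width: 0.0687
```

```bash
python3 -c "
from h import *
H=(.5082,-.1910,np.radians(-10.7))
plan(chestpt(H,(.030,0,.004)),79.3)
f=grab_frame('scene');overlay(f,C,'p8.png',(220,170,360,280),5,ham=H)"
```

```text
t 10.3 pos [ 0.538  -0.1948  0.0353] F [-1.3623 -0.8355  0.8691] w 0.0687 q [ 0.0789  0.5697  0.2462  1.91   -0.2095  0.685   1.8334]
shift [ 0.  -1.7 31.3]
turn [-0.    0.08 -0.06]
```

View pics/p8.png

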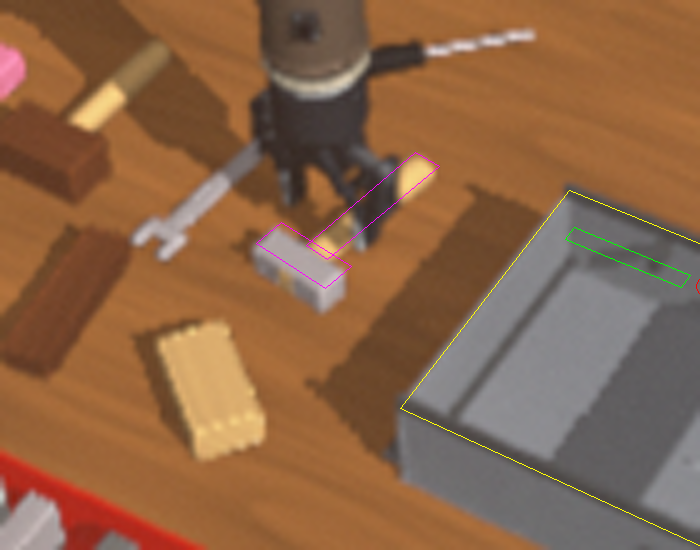

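The fingers straddle the handle behind the head, at crop (340,215). I'll descend and grip.

Call:
{"api": "apply_moves", "payload": {"deltas": [[[0,-1.5,10,0,0,0,50],[0,-1.5,20,0,0,0,50],[0,-1.5,28,0,0,0,50],[0,-1.5,31,0,0,0,50],[0,-1.5,31,0,0,0,50],[0,-1.5,31,0,0,0,255],[0,-1.5,31,0,0,0,255],[0,-1.5,31,0,0,0,255],[0,-1.5,31,0,0,0,255],[0,-1.5,31,0,0,0,255]]], "grip_force": 100}}

```text
time: 11.35
position: [0.5374, -0.1964, 0.0042]
orientation: [0.0, 0.094, 0.996, -0.0]
wrist_force: [0.0, -0.1, 5.3]
grip_width: 0.0179
```

Call:
{"api": "apply_moves", "payload": {"deltas": [[[0,0,-5,0,0,0,255],[0,0,-10,0,0,0,255],[0,0,-20,0,0,0,255],[0,0,-35,0,0,0,255],[0,0,-55,0,0,0,255],[0,0,-80,0,0,0,255],[0,0,-110,0,0,0,255],[0,0,-145,0,0,0,255],[0,0,-180,0,0,0,255],[0,0,-195,0,0,0,255]]]}}

```text
time: 12.35
position: [0.5382, -0.1968, 0.2032]
orientation: [0.003, 0.094, 0.996, -0.0]
wrist_force: [0.8, 0.2, -4.6]
grip_width: 0.0181
```

```bash
python3 -c "
from h import *
plan(chestpt(C,(.030,-.113,.20)),79.3)
f=grab_frame('scene');crop(f,220,130,360,240,'p9.png',5)"
```

```text
t 12.35 pos [ 0.5382 -0.1968  0.2032] F [ 0.7808  0.2064 -4.6109] w 0.0181 q [ 0.023   0.3509  0.3137  1.7811 -0.1252  1.0234  1.7662]
shift [-24.  274.4   3.3]
turn [-0.01  0.32 -0.08]
```

View pics/p9.png

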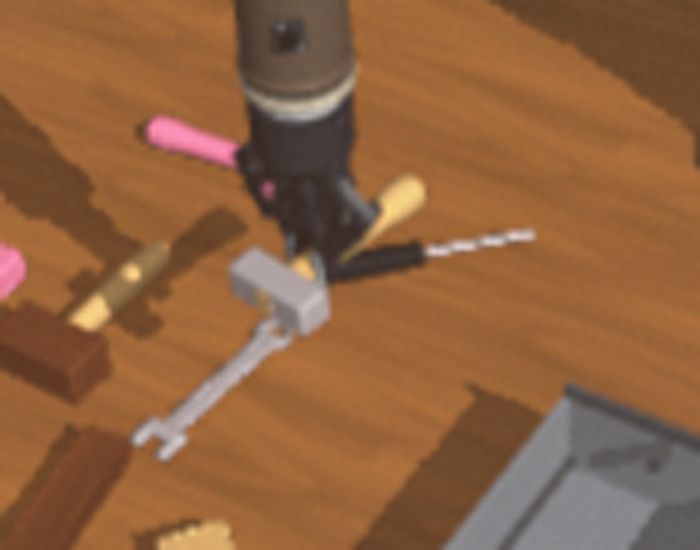

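The hammer is held level, with a wrist load of −4.6 N. Carrying it over the bay.

Call:
{"api": "apply_moves", "payload": {"deltas": [[[-1,10,0,0,0,0,255],[-3,35,0,0,0,0,255],[-6,70,0,0,0,0,255],[-9,105,0,0,0,0,255],[-12,140,0,0,0,0,255],[-15,175,0,0,0,0,255],[-18,210,0,0,0,0,255],[-21,240,0,0,0,0,255],[-23,262,0,0,0,0,255],[-24,274,0,0,0,0,255]]]}}

```text
time: 13.4
position: [0.6108, 0.0724, 0.1966]
orientation: [-0.002, 0.092, 0.996, 0.0]
wrist_force: [-0.1, 0.2, -4.3]
grip_width: 0.0179
```

```bash
python3 -c "
from h import *
plan(chestpt(C,(.030,-.113,.012)),79.3)
f=grab_frame('scene');crop(f,270,130,430,250,'p10.png',5)
f=grab_frame('top');overlay(f,C,'p11.png',(180,100,330,230),5)"
```

```text
t 13.4 pos [0.6108 0.0724 0.1966] F [-0.1323  0.1774 -4.2865] w 0.0179 q [-0.3592  0.4285  0.2234  1.6721 -0.1074  1.0559  1.2847]
shift [ -3.6  -3.6 184.6]
turn [ 0.01 -0.18  0.16]
```

View pics/p10.png

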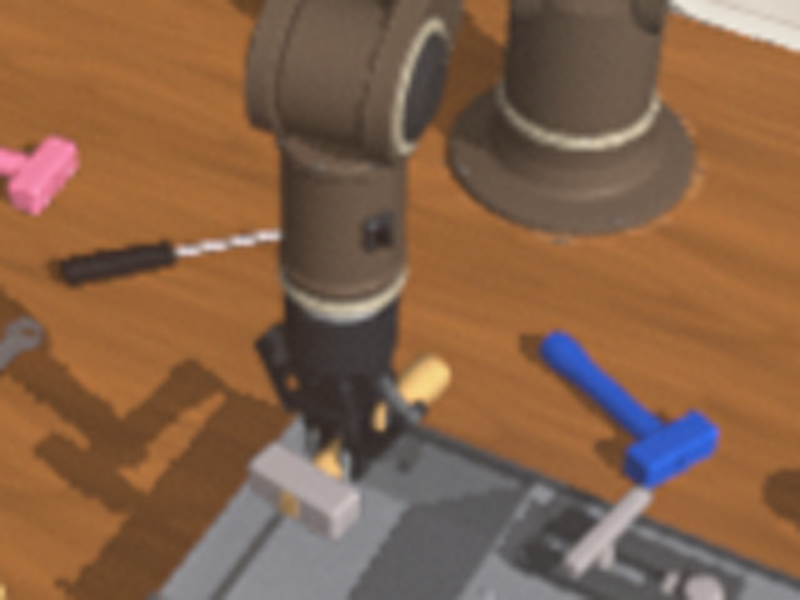

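View pics/p11.png

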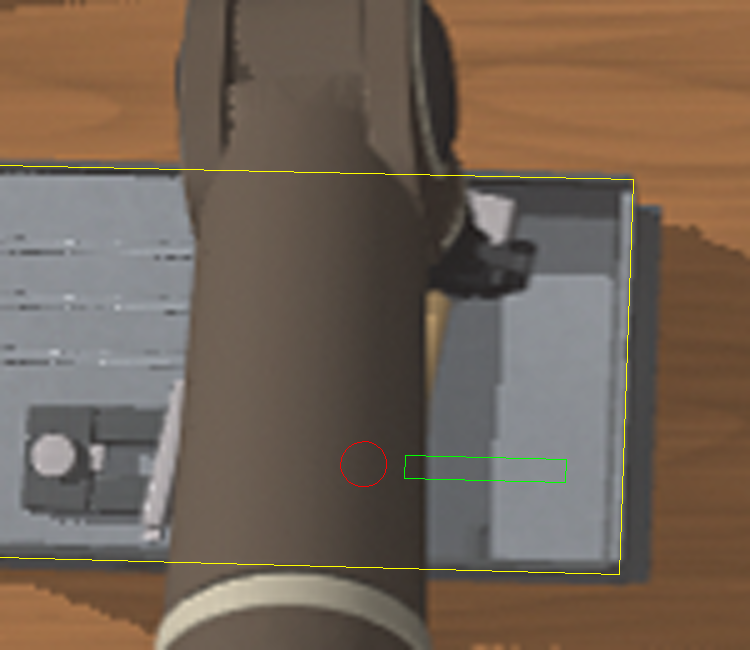

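Call:
{"api": "apply_moves", "payload": {"deltas": [[[-9,-3.5,10,0,0,0,255],[-9,-3.5,30,0,0,0,255],[-9,-3.5,50,0,0,0,255],[-9,-3.5,70,0,0,0,255],[-9,-3.5,90,0,0,0,255],[-9,-3.5,110,0,0,0,255],[-9,-3.5,128,0,0,0,255],[-9,-3.5,142,0,0,0,255],[-9,-3.5,152,0,0,0,255],[-9,-3.5,156,0,0,0,255]]]}}

```text
time: 14.5
position: [0.6196, 0.0624, 0.0413]
orientation: [-0.001, 0.094, 0.996, -0.0]
wrist_force: [-0.5, -0.5, -3.8]
grip_width: 0.0177
```

```bash
python3 -c "
from h import *
plan(chestpt(C,(.035,-.113,.0122)),79.3)
f=grab_frame('scene');crop(f,270,150,430,270,'p12.png',5)"
```

```text
t 14.5 pos [0.6196 0.0624 0.0413] F [-0.5158 -0.4686 -3.8439] w 0.0177 q [-0.3119  0.6229  0.1875  1.7723 -0.1575  0.7623  1.3375]
shift [ 2.5  5.4 29.1]
turn [-0.05 -0.07 -0.12]
```

View pics/p12.png

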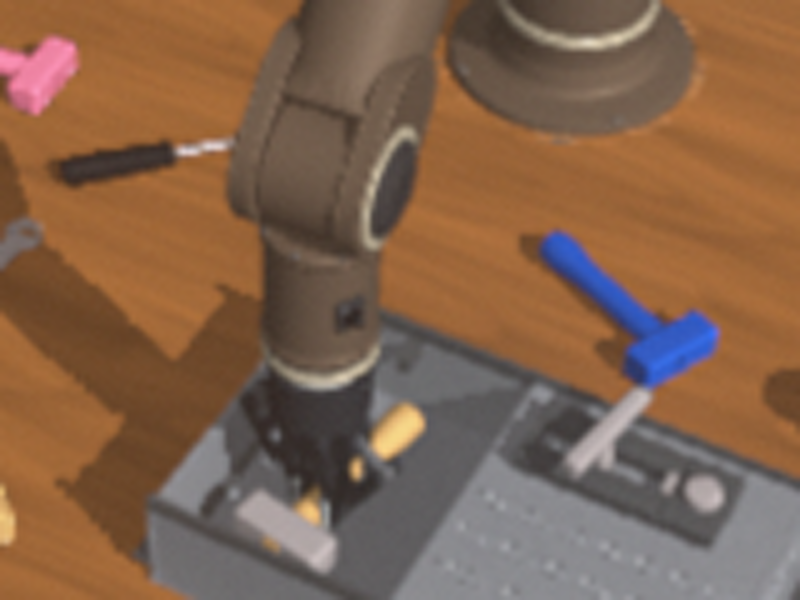

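The hammer is inside the bay, clear of the walls and keeper. I'll make the final slow descent now.

Call:
{"api": "apply_moves", "payload": {"deltas": [[[1,2,4,0,0,0,255],[1,4,8,0,0,0,255],[1,5,12,0,0,0,255],[1,5,16,0,0,0,255],[1,5,20,0,0,0,255],[1,5,23,0,0,0,255],[1,5,25,0,0,0,255],[1,5,26,0,0,0,255],[1,5,27,0,0,0,255],[1,5,27,0,0,0,255]]]}}

```text
time: 15.55
position: [0.6199, 0.0685, 0.0155]
orientation: [0.0, 0.094, 0.996, 0.0]
wrist_force: [-1.1, -0.1, -4.9]
grip_width: 0.0181
```

```bash
python3 -c "
from h import *
plan(chestpt(C,(.035,-.113,.0122)),79.3);print(sense()['moment'])"
```

```text
t 15.55 pos [0.6199 0.0685 0.0155] F [-1.1493 -0.1144 -4.8797] w 0.0181 q [-0.3141  0.6601  0.1779  1.7808 -0.1663  0.7152  1.336 ]
shift [ 1.8 -0.7  3.3]
turn [ 0.    0.   -0.06]
[ 0.018   0.1465 -0.0094]
```

Call:
{"api": "apply_moves", "payload": {"deltas": [[[0,0,1,0,0,0,255],[0,0,1.5,0,0,0,255],[0,0,2,0,0,0,255],[0,0,2.5,0,0,0,255],[0,0,3,0,0,0,255],[0,0,3.5,0,0,0,255],[0,0,4,0,0,0,255],[0,0,4.2,0,0,0,255],[0,0,4.4,0,0,0,255],[0,0,4.4,0,0,0,255]]]}}

```text
time: 16.55
position: [0.6199, 0.0687, 0.0122]
orientation: [0.0, 0.094, 0.996, 0.0]
wrist_force: [-4.6, 0.1, 7.4]
grip_width: 0.0185
```

The wrist force turned to +7.4 N, so the hammer is on the floor. I'll open, then lift.

Call:
{"api": "apply_moves", "payload": {"deltas": [[[0,0,0,0,0,0,150],[0,0,0,0,0,0,110],[0,0,0,0,0,0,80],[0,0,0,0,0,0,80],[0,0,0,0,0,0,80],[0,0,-5,0,0,0,80],[0,0,-20,0,0,0,80],[0,0,-40,0,0,0,80],[0,0,-60,0,0,0,80],[0,0,-85,0,0,0,80]]], "grip_force": 40}}

```text
time: 17.55
position: [0.6197, 0.0685, 0.0976]
orientation: [-0.0, 0.094, 0.996, -0.0]
wrist_force: [-0.5, -0.8, 1.2]
grip_width: 0.0589
```

```bash
python3 -c "
from h import *
plan(chestpt(C,(-.065,-.1315+.19,.19)),79)
f=grab_frame('scene');crop(f,270,150,430,270,'p13.png',5)"
```

```text
t 17.55 pos [0.6197 0.0685 0.0976] F [-0.4932 -0.8052  1.1585] w 0.0589 q [-0.3347  0.5493  0.2052  1.7401 -0.1401  0.8666  1.3151]
shift [128.5 152.  -92.3]
turn [-0.   -0.01  0.24]
```

View pics/p13.png

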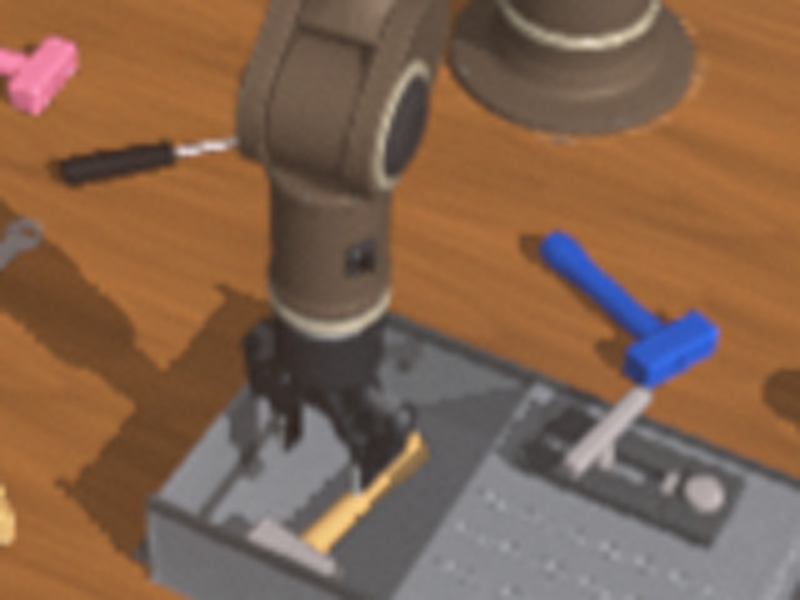

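The hammer lies on the floor and has been let go. Back over the T-handle.

Call:
{"api": "apply_moves", "payload": {"deltas": [[[0,0,-35,0,0,0,80],[0,0,-70,0,0,0,80],[5,6,-92,0,0,0,100],[26,30,-92,0,0,0,130],[48,57,-92,0,0,0,130],[70,83,-92,0,0,0,130],[92,109,-92,0,0,0,130],[112,133,-92,0,0,0,130],[125,148,-92,0,0,0,130],[128.5,152,-92,0,0,0,130]]]}}

```text
time: 18.6
position: [0.5207, 0.2447, 0.1892]
orientation: [0.0, 0.092, 0.996, 0.001]
wrist_force: [0.2, 1.0, -0.9]
grip_width: 0.0419
```

```bash
python3 -c "
from h import *
plan(chestpt(C,(-.065,-.1315+.19,.119)),79)
f=grab_frame('top');W=cloud(f)
overlay(f,C,'p14.png',(160,125,320,225),5,lid=.19,turn=1.4,out=.032)"
```

```text
t 18.6 pos [0.5207 0.2447 0.1892] F [ 0.1801  0.9827 -0.872 ] w 0.0419 q [-0.6551  0.3658  0.1714  1.7801 -0.074   1.0006  0.9322]
shift [-1.7 -2.7 70.2]
turn [0.1  0.01 0.47]
```

View pics/p14.png

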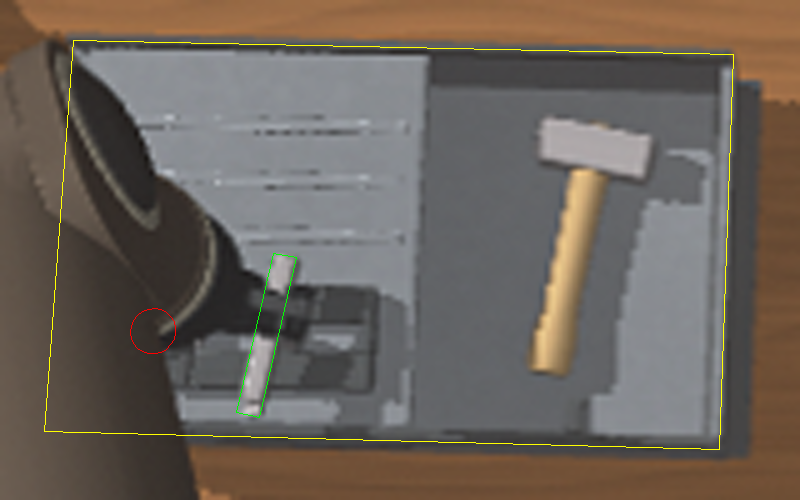

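The hammer lies flat in the bay with its head at crop (595,150), clear of everything. The handle is where the model says. Descend and grip.

Call:
{"api": "apply_moves", "payload": {"deltas": [[[-1.5,-2.5,15,0,0,0,130],[-1.5,-2.5,35,0,0,0,130],[-1.5,-2.5,55,0,0,0,130],[-1.5,-2.5,67,0,0,0,130],[-1.5,-2.5,70,0,0,0,130],[-1.5,-2.5,70,0,0,0,130],[-1.5,-2.5,70,0,0,0,255],[-1.5,-2.5,70,0,0,0,255],[-1.5,-2.5,70,0,0,0,255],[-1.5,-2.5,70,0,0,0,255]]]}}

```text
time: 19.65
position: [0.5239, 0.2397, 0.1191]
orientation: [0.001, 0.094, 0.996, 0.001]
wrist_force: [0.9, -0.1, 3.7]
grip_width: 0.0135
```

```bash
python3 -c "
from h import *
plan(chestpt(C,(-.065,-.1315,.12)),79)"
```

```text
t 19.65 pos [0.5239 0.2397 0.1191] F [ 0.9238 -0.1443  3.6799] w 0.0135 q [-0.6357  0.4483  0.1613  1.8445 -0.0927  0.8535  0.954 ]
shift [ -28.9 -185.7   -1.1]
turn [0.09 0.1  0.25]
```

Call:
{"api": "apply_moves", "payload": {"deltas": [[[-2,-12,0,0,0,0,255],[-5.5,-35,0,0,0,0,255],[-9.5,-60,0,0,0,0,255],[-13.5,-85,0,0,0,0,255],[-17,-110,0,0,0,0,255],[-21,-135,0,0,0,0,255],[-25,-158,0,0,0,0,255],[-27.5,-175,0,0,0,0,255],[-29,-185,0,0,0,0,255],[-30,-188,0,0,0,0,255]]]}}

```text
time: 20.65
position: [0.5193, 0.0504, 0.1192]
orientation: [0.002, 0.094, 0.996, 0.002]
wrist_force: [3.6, 11.1, 3.8]
grip_width: 0.0132
```

```bash
python3 -c "
from h import *
plan(chestpt(C,(-.065,-.1315,.12)),79)
f=grab_frame('top');
overlay(f,C,'p15.png',(160,125,320,225),5,lid=0,turn=1.4,out=.032)"
```

```text
t 20.65 pos [0.5193 0.0504 0.1192] F [ 3.6253 11.1393  3.8086] w 0.0132 q [-0.3494  0.3671  0.2014  1.979  -0.1042  0.8     1.2942]
shift [ 1.9  1.1 -0.8]
turn [0.25 0.21 0.23]
```

View pics/p15.png

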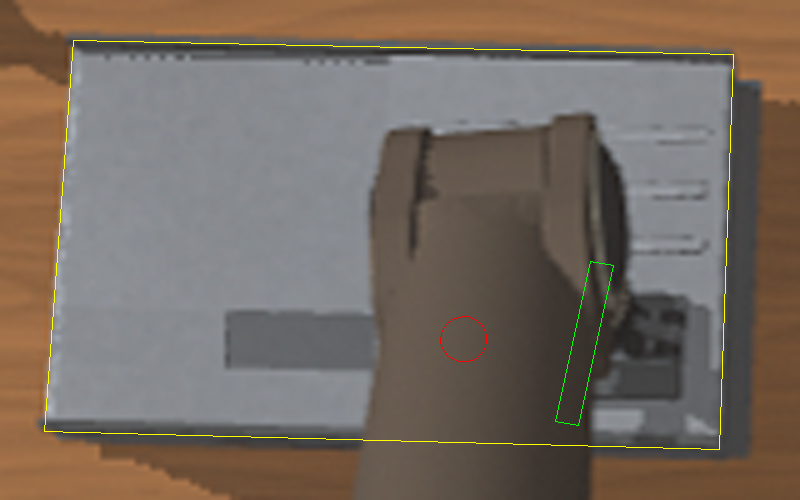

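The lid is shut against its stop, with 11 N reaction. I'll release, lift and back off toward +y.

Call:
{"api": "apply_moves", "payload": {"deltas": [[[0,0,0,0,0,0,130],[0,0,0,0,0,0,130],[0,0,0,0,0,0,130],[0,0,0,0,0,0,130],[0,0,-10,0,0,0,130],[0,0,-35,0,0,0,130],[0,0,-65,0,0,0,130],[0,0,-95,0,0,0,130],[0,20,-120,0,0,0,130],[0,55,-120,0,0,0,130]]]}}

```text
time: 21.7
position: [0.5298, 0.1011, 0.2429]
orientation: [0.003, 0.096, 0.995, 0.001]
wrist_force: [0.2, 0.4, 0.1]
grip_width: 0.0418
```

Call:
{"api": "apply_moves", "payload": {"deltas": [[[10,45,0,0,0,0,130],[20,90,0,0,0,0,130],[30,135,0,0,0,0,130],[40,180,0,0,0,0,130],[50,225,0,0,0,0,130],[60,265,0,0,0,0,130],[60,300,0,0,0,0,130],[60,320,0,0,0,0,130],[60,320,0,0,0,0,130],[60,320,0,0,0,0,130]]]}}

```text
time: 22.7
position: [0.5284, 0.4281, 0.2381]
orientation: [-0.0, 0.094, 0.996, -0.001]
wrist_force: [0.1, -0.2, 0.3]
grip_width: 0.0417
```

```bash
python3 -c "
from h import *
f=grab_frame('top');overlay(f,C,'p16.png',(160,115,330,235),4.6,lid=0,turn=1.4,out=.032)
crop(f,0,0,640,400,'p17.png',1)
for l in ('mallet','wrench','screwdriver','offcut_a','jar'):
    print(l,[(round(d['p'],2),d['centre']) for d in spot_in(l,'top')[:3]])
g=grab_frame('scene');overlay(g,C,'p18.png',(260,190,450,320),4,turn=1.4,out=.032)
s=sense();print(s['wrist_force'],s['qd'],s['position'])"
```

```text
mallet [(0.91, [0.5503, -0.4481, 0.041])]
wrench [(0.84, [0.5257, -0.321, 0.009])]
screwdriver [(0.8, [0.3275, -0.2715, 0.0191]), (0.48, [0.579, 0.1691, 0.0915])]
offcut_a [(0.89, [0.6862, -0.3536, 0.0283]), (0.65, [0.5146, 0.0473, 0.1449]), (0.63, [0.7043, -0.1943, 0.0368])]
jar [(0.92, [0.3401, 0.4195, 0.0908])]
[-0.4931  0.7298  0.1498] [-0.0034  0.0044 -0.0034 -0.0009  0.0008 -0.0017 -0.0014] [0.5287 0.4277 0.2385]
```

View pics/p16.png

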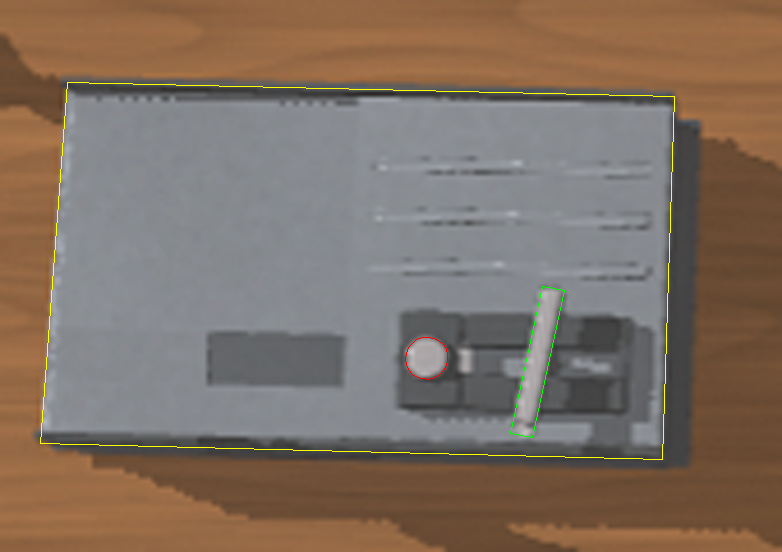

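View pics/p18.png

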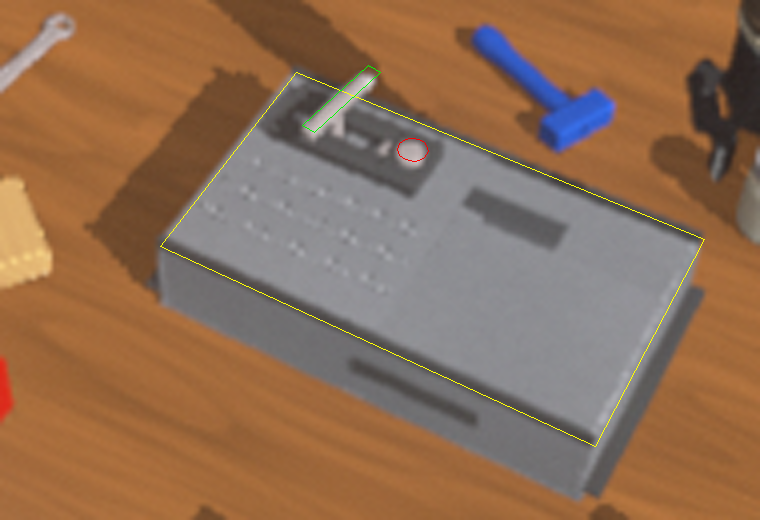

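View pics/p17.png

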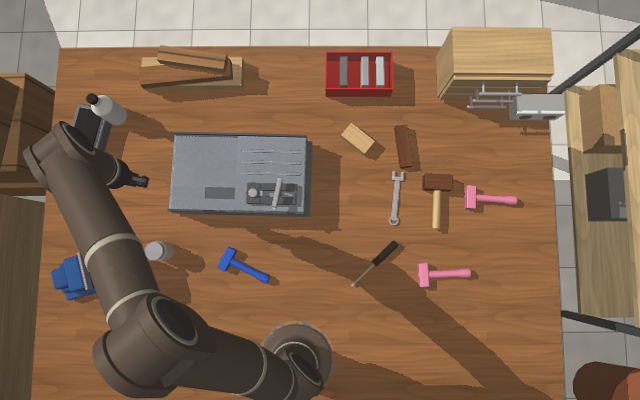

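The lid overlays its shut position, with the button circle on (426,358) of the crop. The bar matches the popped-out, 1.4 rad outline, and the bystanders are where they were. Handing in.

```bash
python3 -c "
from bench import sign_off
print(sign_off())"
```

```text
the job is handed in; nothing more can be done
None
```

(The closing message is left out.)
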